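Pin, flip and hold the viewing frame's stand

ROBOT

A 6-joint arm with a two-finger parallel gripper is mounted at the origin on a cart in front of the work surface, level with it; the furniture and walls round the work are solid. World frame = base frame: x ahead of the robot, y to its left, z up, the work surface at z = 0. Lengths are in mm, angles in rad, forces in N, time in s.
With the tool pointing down it reaches from about 325 to 875 mm from the base axis. Payload 4.4 kg.
Tool frame: the origin (TCP) lies on the mounting face of the last link; the fingertips stand 173 mm ahead of it and the grasp point (between the pads) lies 155 mm ahead of it; z points along the fingers, y is the direction in which the jaws open and shut (so a half turn about z gives the same grasp; the last joint's range is limited). The gripper opens to 85 mm and grips with 20 to 120 N. Pads are 22 mm wide; open, the fingers measure 114 mm over their backs; the gripper's body (76 mm by 85 mm) begins 54 mm behind the grasp point. The pads swing forward as they close: fully open they stand 13 mm farther back than shut.
Start: joints at [1.071, 0.207, 1.542, -0, 1.393, -0.15], TCP at [196.528, 540.375, 404.682] pointing down, gripper open.
Joint ranges: [-2.73, 2.73], [-0.86, 2.22], [0.23, 2.46], [-1.11, 4.25], [0.08, 2.63], [-2.82, 2.82]. Speed limits (rad/s): [2.79, 2.79, 3.14, 3.14, 3.14, 3.14].

INTERFACE

Orientations are given as a unit quaternion [w, x, y, z].
In Python, from cell import observe, camera, camera_model, sign_off gives the robot as it stands.
- The arm moves only by the tool arm_command, never from a script. Its arguments are lists of equal length, an entry for each row: "dp": the shift along the tool's x, y, z in m, a list of three; "twist": the turn about the tool's z in degrees. A call has 1 to 12 rows; each row shifts and turns the commanded pose from where the row before left it, along the tool's axes as they then stand; what a row does not reach is not made up. A row lasts 1/12 s, in which the tool goes at most 41.7 mm and 7.16 degrees, less where a joint would pass 70% of its speed; a pose out of reach is approached as far as the arm can. A call is refused whole if a number of a shift passes 0.0417 or a number of a turn 7.16, either way. A call with a gripper value outside its range is refused whole. "claw" is the opening, from 0 (shut) to 1 (fully open), set as the call begins (left out, the last holds). The fingers move at their own pace and stop on an object; the grip force is fixed at half the most. Time passes only in rows, so rows that do not move let the fingers close. It gives the time, the measured TCP pose, the force and the opening at its end, in the units of the state.
- observe(): the state, without advancing time (a new reading comes with each control period).
- camera(name): name is "scene" or "side" or "wrist"; returns the picture (400x640x3 uint8, red, green, blue); there is no depth.
- camera_model(name): a dict with "mtx" (3x3 intrinsics, pixels), "pose" (4x4, takes a point from camera to world coordinates). Camera axes: x right, y up, looking along -z (the intrinsics and any distortion apply to the point x, -y, -z); pixel columns grow to the right and rows downward; lengths in mm; the calibration is good to about 2 mm. A picture is of the moment at which its call begins: read the wrist's pose just before it. camera_model takes no time and is no camera call; for the wrist camera it gives the pose at the moment of the call.
- sign_off(): hands the job in, once; it reports no verdict.
The state is a dict: "clock": time; "joints": joint angles; "qd": joint speeds; "joint_torque": joint torques, N m; "ee_pos": TCP position; "orientation": TCP orientation; "contact_force": force on the tool from outside, world axes, zero at the start; "torque": the same for the moment, N m; "width": finger opening in mm.
Only numpy, scipy, OpenCV 4.12 (cv2) and the standard library are available. Lean on these libraries where they do the work, as an engineer would, in place of code of your own. Each camera call takes 0.05 s, during which the arm holds its last target.

TASK

Set up the tipping print-viewing frame: lift the steel stop pin out of its wooden parking block, put it all the way down into the hole in the flange of the frame's base and let go of it, then flip the frame's wire kickstand over centre so that it swings down in front of the pin, and let go of that too. Then grip the frame by its top rail, bring it upright, so that the kickstand lies against the pin, and finish while still holding it there, steady, for a print to be fitted (it tips over if let go). Leave the two film cans and the lens jar beside the work where they stand.

Things in the scene. Friction and masses are not known exactly. Their poses are not given: they have to be found in the camera images.
- stand: Fixed aluminium base, about 170 x 200 mm, 10 mm thick. Origin on the bench straight below the frame's hinge; z up, y along the hinge; -x (roughly towards the robot) is the front, with the flange. The frame, 180 mm wide and 14 mm thick, turns on a hinge along y 20 mm above the bench; its wooden top rail, 24 mm tall, ends 170 mm above the hinge.
- flange_hole (a point): Mouth (22 mm above the bench) of the vertical, chamfered through hole, 12 mm wide, in the flange block (44 x 52 x 22 mm) of the base, 90 mm in -x from the hinge. The bench closes it below, so a seated pin stands on the bench and reaches 78 mm up.
- frame (a joint): Tilt of the frame, rad: 0 upright, positive leaning away from the flange (start: at its stop, 0.2), negative leaning over the flange (stop at -0.2). The hinge is free: the 0.9 kg frame tips to either side unless held; about 0.6 N at its top takes it off its stop, so pulling the kickstand may tip it to the other stop, harmless. With the bar at the pin, the bar meets the flange at about -0.08.
- frame_top (a point): Middle of the upper edge of the frame's top rail, 170 mm from the hinge; axes of the frame (z up along the frame, x its normal, y along the rail).
- bail (a joint): Kickstand angle, rad: 0 folded back over the frame's top (start), growing as the bar swings up, forward and down; the bar's direction from its axis lies value - 0.25 forward of the frame's up. Its weight drives it, damped: it falls back to 0 until past straight up (about 0.45 at the start's tilt), then forward and down to the pin's front (about 2.6) or the flange; with no pin to 3.1.
- bail_bar (a point): Middle of the cross bar (9 mm round, 152 mm long, along y) of the kickstand, a U of steel wire, 120 g. It circles at 120 mm about an axis along y that lies 100 mm above the frame's hinge and 15 mm in front (-x) of the frame's middle plane; side wires at y = +-76 mm. At the start the bar is about 40 mm above the top rail and a little behind it.
- pin: The loose plain steel stop pin, 10 mm diameter, 78 mm long, 45 g, upright; origin at the centre of its lower end, z along it. It starts upright in the parking block, standing on the bench, 58 mm of it showing above the block.
- pin_block: Fixed wooden parking block, 50 x 50 x 20 mm, with a 12 mm through hole in its middle; origin at the centre of its underside.
- dark_can: Bystander: black film can, 34 mm diameter, 51 mm tall; origin at its underside.
- film_can: Bystander: pale film can with a grey lid, 34 mm diameter, 51 mm tall, standing towards the back; origin at its underside.
- lens_jar: Bystander: lens in a screw jar, 54 mm diameter, 42 mm tall; origin at its underside.

How it is judged (in metres and radians):
On the way, in this order (a step that is already met when the one before it is completed fails the run):
1. the pin stands in the flange hole, fully down, upright and released, while the kickstand is still folded up (horizontal distance between pin and flange_hole below 0.004 m and height (world z) of pin below 0.005 m and angle between pin's own z axis and vertical below 0.2 rad and contact force between the fingers and pin below 0.1 N and value of joint bail below 0.6 rad), for 0.2 s.
2. the kickstand has swung over centre and is down in front of the pin, released (value of joint bail between 2.3 and 2.8 rad and contact force between the fingers and stand below 0.1 N), for 0.2 s.
At the end, for the whole second after the job is handed in: Frame within 0.06 rad of upright, still, gripped by the top rail (2 N or more, within 90 mm of its middle); kickstand down against the pin (2.4 to 2.8 rad); pin fully down in the flange hole (5 mm, 4 mm off axis, tilt under 0.2 rad), not touched by the fingers (value of joint frame between -0.06 and 0.06 rad and velocity of joint frame between -0.05 and 0.05 rad/s and contact force between the fingers and stand above 2 N and distance between the grasp point and frame_top below 0.09 m and value of joint bail between 2.4 and 2.8 rad and horizontal distance between pin and flange_hole below 0.004 m and height (world z) of pin below 0.005 m and angle between pin's own z axis and vertical below 0.2 rad and contact force between the fingers and pin below 0.1 N and contact force between pin and stand above 0.05 N); the arm keeps its last pose, push and grip.
It fails at once if a bystander (dark can, film can, lens jar) is moved more than 30 mm (distance of any of dark_can, film_can, lens_jar from where it was at the start of the episode above 0.03 m).
It also fails if it takes over 67 s, if anything falls off the work surface, if the arm or the gripper's body presses on something with over 40 N, if the wrist force passes 120 N, or if a joint passes its speed limit or range.

## Working session

There is one attempt and no reset: what is moved stays moved. The work goes in short steps, Python scripts to look and compute and a tool call to move; the robot and the scene stay as the last step left them, time stands still between calls to the robot, and variables do not carry over. Pictures are saved under pics/ and viewed, and the job is handed in when it is done.

Besides the shell and the picture viewer there is one more tool, called after "Emit:" as name([rows], argument=value, ...), one row to a line, values as JSON. arm_command: Moves the arm, as the interface text tells. Its arguments: {"type":"object","properties":{"dp":{"type":"array"},"twist":{"type":"array"},"claw":{"type":"number"}},"required":["dp","twist"]}

```bash
ls; mkdir -p pics; python3 - <<'E'
from cell import observe,camera,camera_model
import cv2
s=observe();print(s)
for n in["scene","side","wrist"]:
    m=camera_model(n);print(n,m)
    cv2.imwrite(f"pics/{n}0.png",camera(n)[:,:,::-1])
E
```

```text
pics
{'clock': 0.0, 'joints': array([ 1.07152384e+00,  2.07421604e-01,  1.54294116e+00, -6.29634812e-06,
        1.39348211e+00, -1.50496783e-01]), 'qd': array([ 6.28300148e-06, -5.02924752e-04, -1.60253945e-03,  6.03321126e-04,
        1.67332615e-03, -7.59035244e-04]), 'joint_torque': array([ 5.23720028e-04, -3.83027995e+01, -2.91600841e+01, -1.87087176e-04,
        1.00646960e-02, -1.36341933e-05]), 'ee_pos': array([196.34155465, 540.05956835, 403.53046199]), 'orientation': array([-3.56517645e-04,  1.73504645e-01,  9.84832407e-01, -1.06818955e-03]), 'contact_force': array([ 0.07232485,  0.65066699, -0.29610136]), 'torque': array([-0.03014196,  0.04324938,  0.02497775]), 'width': 85.31634330627753}
scene {'mtx': array([[403.94073297,   0.        , 328.39828359],
       [  0.        , 403.94073297, 199.01580912],
       [  0.        ,   0.        ,   1.        ]]), 'pose': array([[ 8.68663947e-01,  3.42733761e-01, -3.57710101e-01,
         1.15719364e+02],
       [-4.95325715e-01,  6.13530087e-01, -6.15006723e-01,
        -2.80181082e+02],
       [ 8.68234254e-03,  7.11417179e-01,  
[... 465 characters left out ...]
334e+02],
       [ 9.72609057e-04,  8.79410788e-01,  4.76062726e-01,
         7.04049272e+02],
       [ 0.00000000e+00,  0.00000000e+00,  0.00000000e+00,
         1.00000000e+00]])}
wrist {'mtx': array([[358.91514687,   0.        , 322.25813211],
       [  0.        , 358.91514687, 196.69755536],
       [  0.        ,   0.        ,   1.        ]]), 'pose': array([[ 3.41624626e-01, -8.94907798e-01, -2.87110862e-01,
         1.22967326e+02],
       [ 9.39835611e-01,  3.24876832e-01,  1.05660159e-01,
         5.65292219e+02],
       [-1.28043279e-03, -3.05933125e-01,  9.52052143e-01,
         3.74293942e+02],
       [ 0.00000000e+00,  0.00000000e+00,  0.00000000e+00,
         1.00000000e+00]])}
```

View pics/scene0.png

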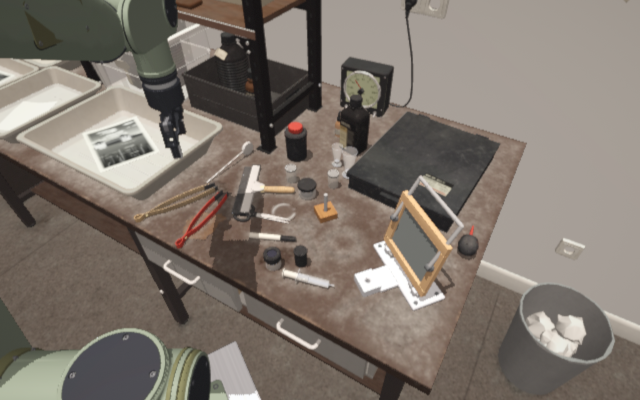

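View pics/side0.png

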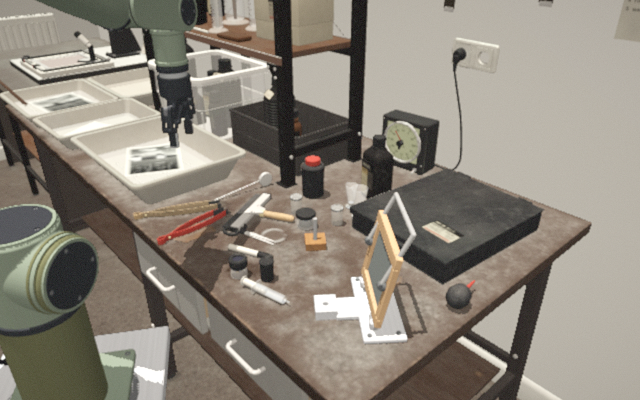

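View pics/wrist0.png

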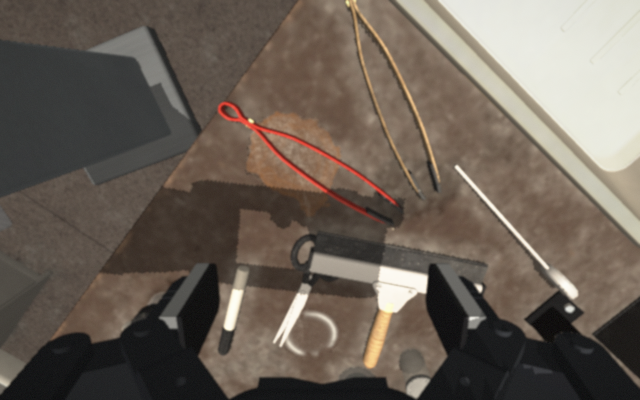

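The scene view shows the pin block near (325,211) and the stand near (410,260). In the side view they are near (316,240) and (370,290). I'll enlarge both for exact pixels.

```bash
cat > h.py <<'E'
import numpy as np,cv2
from cell import observe,camera,camera_model
def ray(n,u,v,M=None):
    m=M or camera_model(n);K=np.array(m['mtx']);P=np.array(m['pose'])
    d=np.linalg.inv(K)@[u,v,1];d=P[:3,:3]@[d[0],-d[1],-d[2]]
    return P[:3,3],d/np.linalg.norm(d)
def plane(n,u,v,z,M=None):
    o,d=ray(n,u,v,M);return o+d*(z-o[2])/d[2]
def tri(a,b):
    A=np.zeros((3,3));r=np.zeros(3);L=[ray(*a),ray(*b)]
    for o,d in L:
        Q=np.eye(3)-np.outer(d,d);A+=Q;r+=Q@o
    x=np.linalg.solve(A,r);return x,[np.linalg.norm((np.eye(3)-np.outer(d,d))@(x-o)) for o,d in L]
def proj(n,p,M=None):
    m=M or camera_model(n);K=np.array(m['mtx']);P=np.array(m['pose'])
    c=P[:3,:3].T@(np.array(p,float)-P[:3,3]);q=K@[c[0],-c[1],-c[2]];return q[:2]/q[2]
def crop(img,x0,y0,x1,y1,k,fn):
    c=cv2.resize(img[y0:y1,x0:x1],None,fx=k,fy=k,interpolation=cv2.INTER_CUBIC)
    cv2.imwrite('pics/'+fn,c)
E
python3 - <<'E'
from h import *
a=cv2.imread('pics/scene0.png');b=cv2.imread('pics/side0.png')
crop(a,345,170,475,310,4.2,'sc_st.png');crop(a,255,180,345,290,5,'sc_pin.png')
crop(b,305,180,425,345,3.6,'si_st.png');crop(b,215,195,345,310,5,'si_pin.png')
E
```

```text
(no output)
```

View pics/sc_st.png

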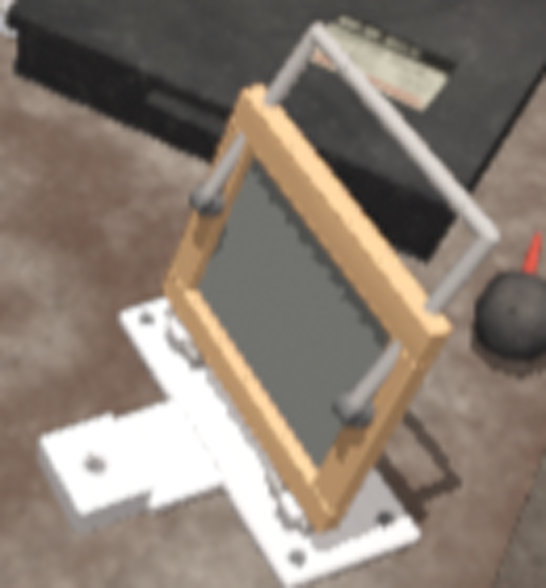

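View pics/sc_pin.png

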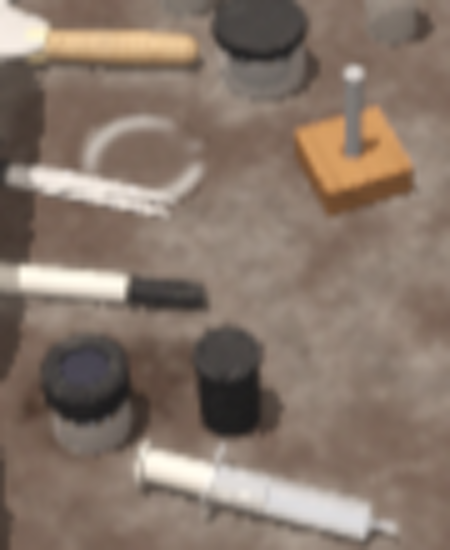

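View pics/si_st.png

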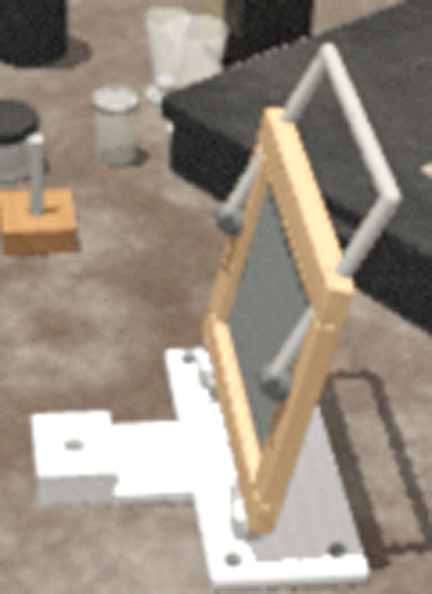

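View pics/si_pin.png

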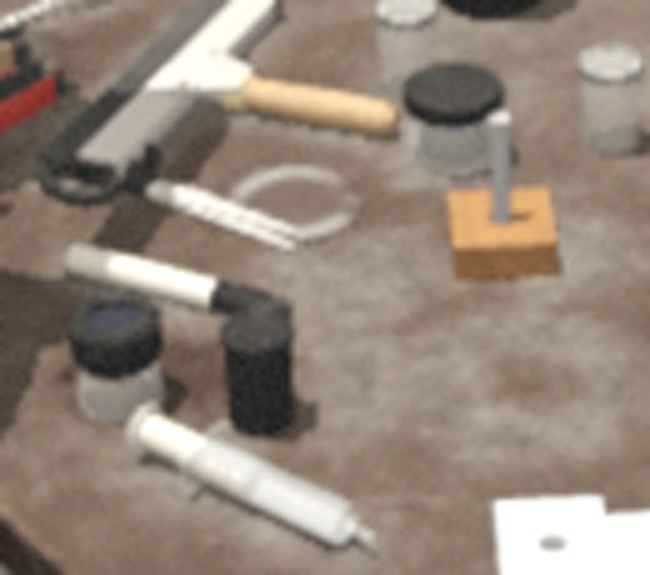

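```bash
python3 - <<'E'
from h import *
np.set_printoptions(precision=1,suppress=True)
S={'st':('scene',345,170,4.2),'sp':('scene',255,180,5),'it':('side',305,180,3.6),'ip':('side',215,195,5)}
def f(k,x,y):
    n,a,b,c=S[k];return (n,a+(x+.5)/c-.5,b+(y+.5)/c-.5)
for nm,a,b,z in [('pin top',f('sp',354,72),f('ip',500,117),78),('hole',f('st',95,463),f('it',74,444),22),
  ('barL',f('st',317,30),f('it',327,50),None),('barR',f('st',491,236),f('it',392,194),None),
  ('pivL',f('st',206,200),f('it',230,219),None),('pivR',f('st',352,410),f('it',275,381),None),
  ('rail cornL',f('st',255,88),f('it',275,110),None),('rail cornR',f('st',447,328),f('it',347,285),None),
  ('base farL',f('st',123,315),f('it',166,352),10),('base nearR',f('st',287,578),f('it',214,577),10),('base nearBackR',f('st',418,530),f('it',367,572),10),
  ('flange farL',f('st',42,440),f('it',33,414),22),('flange nearL',f('st',80,518),f('it',38,478),22),
  ('dark can top',f('sp',228,352),f('ip',258,330),51),('jar top',f('sp',84,365),f('ip',114,325),42),
  ]:
    x,e=tri(a,b);print(nm,x,np.array(e),'' if z is None else (plane(*a,z),plane(*b,z)))
E
```

```text
pin top [496.9 389.3  74. ] [1.7 1.7] (array([493. , 384.5,  78. ]), array([497.3, 384.7,  78. ]))
hole [469.3 140.3  17.6] [1.8 1.8] (array([465.5, 137.1,  22. ]), array([469.9, 136.7,  22. ]))
barL [626.1 196.2 227.9] [1.2 1.2] 
barR [604.6  42.6 229.8] [2.1 2.1] 
pivL [576.7 203.3 116.9] [1.6 1.6] 
pivR [554.7  50.5 118.3] [1.9 1.9] 
rail cornL [603.  209.7 184.9] [0.6 0.6] 
rail cornR [581.8  33.  186.2] [1.9 1.9] 
base farL [547.3 226.1   7.5] [1.3 1.3] (array([544.5, 223.8,  10. ]), array([547.8, 224.2,  10. ]))
base nearR [523.5  35.4   4.6] [1. 1.] (array([519.7,  32.9,  10. ]), array([522.7,  30.8,  10. ]))
base nearBackR [605.6  24.1   2.8] [0.9 0.9] (array([600.3,  21.1,  10. ]), array([603.3,  17.8,  10. ]))
flange farL [450.  165.1  22.6] [2.1 2.1] (array([448.1, 164.4,  22. ]), array([452.1, 167.6,  22. ]))
flange nearL [442.7 114.5  18.7] [2.2 2.2] (array([439. , 111.8,  22. ]), array([444.1, 112.6,  22. ]))
dark can top [363.7 275.8  45.2] [1.8 1.8] (array([360. , 270.6,  51. ]), array([364.8, 269.4,  51. ]))
jar top [302.  310.7  33.5] [0.8 0.8] (array([299.3, 303.8,  42. ]), array([302.6, 299.2,  42. ]))
```

```bash
python3 - <<'E'
from h import *
np.set_printoptions(precision=1,suppress=True)
for nm,u,v in [('post',267,150),('red bottle base',296,158),('pale1 near base',290,180),('blacklid jar base',307,198),('pale2 base',333,187),('beakers',347,172),('bigbottle',352,148),('box near corner',350,187),('box left',452,218),('block',325,215),('ball',468,250),('post2',315,108)]:
    print(nm,plane('scene',u,v,0))
print('near block corners', [plane('scene',*p,20) for p in [(255+295/5,180+148/5),(255+330/5,180+190/5),(255+412/5,180+165/5),(255+374/5,180+107/5)]])
print('shelf bottom edge pt z~? ',plane('scene',262,12,400),plane('scene',180,5,400))
print('hole in block base', plane('scene',255+354/5-.4,180+153/5-.4,20),plane('side',215+501/5-.4,195+219/5-.4,20))
E
```

```text
post [468.1 728.2   0. ]
red bottle base [532.3 645.1   0. ]
pale1 near base [469.8 559.7   0. ]
blacklid jar base [478.7 466.2   0. ]
pale2 base [567.3 469.9   0. ]
beakers [639.  507.5   0. ]
bigbottle [716.6 602.4   0. ]
box near corner [611.2 445.4  -0. ]
box left [790.2 202.4   0. ]
block [491.1 382.7   0. ]
ball [749.8  97.8  -0. ]
post2 [725.2 874.9   0. ]
near block corners [array([465.5, 398.6,  20. ]), array([467.1, 362.1,  20. ]), array([514.7, 356.5,  20. ]), array([518.9, 405. ,  20. ])]
shelf bottom edge pt z~?  [528.9 804.2 400. ] [347.  962.1 400. ]
hole in block base [491.5 381.5  20. ] [497.2 383.1  20. ]
```

```bash
cat >> h.py <<'E'
def Rq(q):
    from scipy.spatial.transform import Rotation as R
    return R.from_quat([q[1],q[2],q[3],q[0]]).as_matrix()
def go(x,y,z,R=None):
    s=observe();R=Rq(s['orientation']) if R is None else R
    d=R.T@(np.array([x,y,z])-s['ee_pos'])
    print('clock',s['clock'],'ee',s['ee_pos'].round(1),'jaw deg',np.degrees(np.arctan2(R[1,1],R[0,1])).round(2),'w',s['width'].round(1),'F',s['contact_force'].round(2));print('tool d mm',d.round(1));return d
E
python3 - <<'E'
from h import *
from scipy.spatial.transform import Rotation as R
s=observe();Rn=Rq(s['orientation'])@R.from_euler('z',-12,degrees=True).as_matrix()
go(495,384.6,403.5,Rn)
print(Rn)
E
```

```text
Traceback (most recent call last):
  File "h.py", line 26, in go
    print('clock',s['clock'],'ee',s['ee_pos'].round(1),'jaw deg',np.degrees(np.arctan2(R[1,1],R[0,1])).round(2),'w',s['width'].round(1),'F',s['contact_force'].round(2));print('tool d mm',d.round(1));return d
                                                                                                                    ^^^^^^^^^^^^^^^^
AttributeError: 'float' object has no attribute 'round'
```

```bash
sed -i "s/s\['width'\].round(1)/round(s['width'],1)/" h.py
python3 - <<'E'
from h import *
from scipy.spatial.transform import Rotation as R
s=observe();Rn=Rq(s['orientation'])@R.from_euler('z',-12,degrees=True).as_matrix()
go(495,384.6,403.5,Rn)
print(Rn.round(3))
E
```

```text
clock 0.15 ee [196.4 540.1 403.8] jaw deg 82.02 w 85.1 F [-1.06  0.1  -0.16]
tool d mm [-3.173e+02 -1.125e+02  3.000e-01]
[[-0.99   0.139 -0.001]
 [ 0.139  0.99  -0.002]
 [ 0.001 -0.002 -1.   ]]
```

Emit:
arm_command([
  [0,0,0],
  [0,0,0],
  [-0.0317,-0.0112,0.006],
  [-0.0317,-0.0112,0.006],
  [-0.0317,-0.0112,0.006],
  [-0.0317,-0.0112,0.006],
  [-0.0317,-0.0112,0.006],
  [-0.0317,-0.0112,0.006],
  [-0.0317,-0.0112,0.006],
  [-0.0317,-0.0112,0.006],
  [-0.0317,-0.0112,0.006],
  [-0.0317,-0.0112,0.006],
], twist=[-6,-6,0,0,0,0,0,0,0,0,0,0], claw=0.5)

```text
clock: 1.15
ee_pos: [496.1, 384.3, 343.9]
orientation: [-0.0, 0.07, 0.998, -0.0]
contact_force: [0.9, 0.7, 0.3]
width: 42.9
```

Emit:
arm_command([
  [0,0,0],
  [0,0,0],
  [0,0,0],
], twist=[0,0,0])

```text
clock: 1.4
ee_pos: [494.6, 385.3, 344.1]
orientation: [-0.001, 0.07, 0.998, -0.0]
contact_force: [0.3, 0.5, -0.6]
width: 42.9
```

```bash
python3 - <<'E'
from h import *
np.set_printoptions(precision=1,suppress=True)
go(495,384.6,330)
M=camera_model('wrist');im=camera('wrist')[:,:,::-1]
cv2.imwrite('pics/w1.png',im)
print(M['pose'])
for p in [(495,384.6,78),(495,384.6,20)]: print(proj('wrist',p,M))
E
```

```text
clock 1.4 ee [494.6 385.3 344.1] jaw deg 81.98 w 42.9 F [ 0.3  0.5 -0.6]
tool d mm [-0.5 -0.7 14.1]
[[  0.1  -0.9  -0.3 417.3]
 [  1.    0.1   0.  394.7]
 [  0.   -0.3   1.  314.9]
 [  0.    0.    0.    1. ]]
[323.3 200.1]
[323.1 178.7]
```

View pics/w1.png

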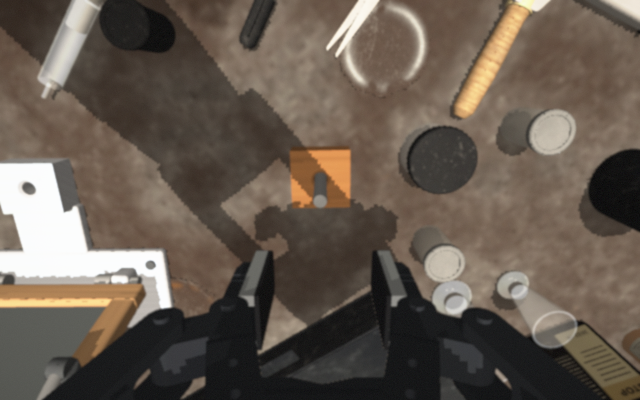

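```bash
python3 - <<'E'
from h import *
np.set_printoptions(precision=1,suppress=True)
im=cv2.imread('pics/w1.png');M=camera_model('wrist')
crop(im,270,130,370,230,5,'w1p.png');crop(im,0,150,120,260,5,'w1h.png')
print(plane('wrist',320,201,78,M),plane('wrist',28,188,22,M))
E
```

```text
[495.1 382.7  78. ] [467.6 135.5  22. ]
```

View pics/w1p.png

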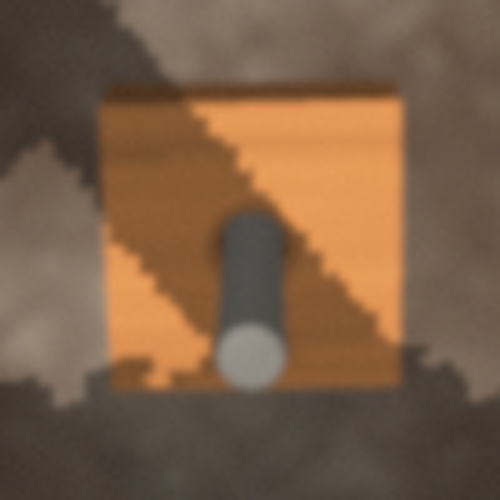

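View pics/w1h.png

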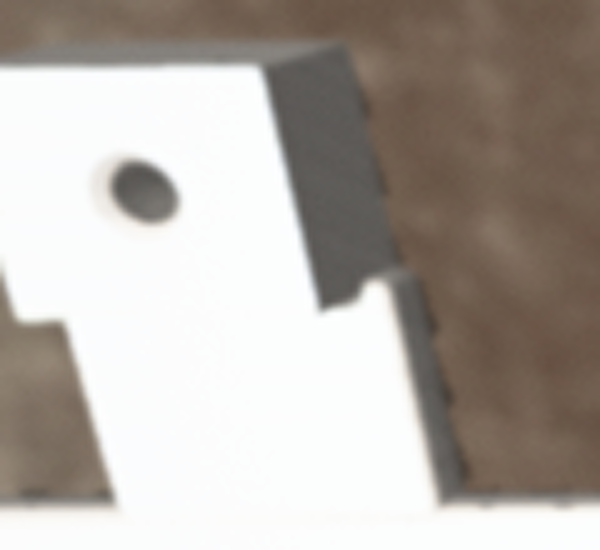

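Emit:
arm_command([
  [0,-0.0024,0.017],
  [0,0,0.03],
  [0,0,0.03],
  [0,0,0.03],
  [0,0,0.02],
  [0,0,0.01],
  [0,0,0],
], twist=[0,0,0,0,0,0,0])

```text
clock: 2.03
ee_pos: [492.3, 383.2, 205.0]
orientation: [-0.002, 0.069, 0.998, -0.002]
contact_force: [-0.3, -0.9, 0.1]
width: 42.8
```

```bash
python3 - <<'E'
from h import *
go(495.1,382.7,207)
M=camera_model('wrist');im=camera('wrist')[:,:,::-1]
cv2.imwrite('pics/w2.png',im)
print(proj('wrist',(495.1,382.7,78),M))
E
```

```text
clock 2.0333 ee [492.3 383.2 205. ] jaw deg 82.12 w 42.8 F [-0.27 -0.87  0.1 ]
tool d mm [-2.9 -0.2 -2. ]
[327.56697107 341.59362719]
```

View pics/w2.png

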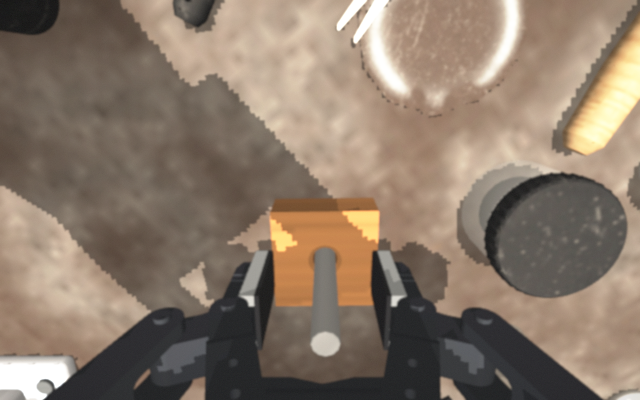

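The pin stands between the pads, with its top at (325,343) and the pads at about 272 and 373. I'll close on it and lift.

Emit:
arm_command([
  [-0.0025,0.001,0],
  [0,0,0],
  [0,0,0],
  [0,0,0],
  [0,0,0],
  [0,0,0],
], twist=[0,0,0,0,0,0], claw=0)

```text
clock: 2.58
ee_pos: [498.3, 383.9, 210.2]
orientation: [0.002, 0.07, 0.998, 0.001]
contact_force: [-0.1, -1.3, 6.8]
width: 8.2
```

```bash
python3 - <<'E'
from h import *
go(495.1,382.7,207)
E
```

```text
clock 2.5833 ee [498.3 383.9 210.2] jaw deg 82.01 w 8.2 F [-0.15 -1.35  6.78]
tool d mm [ 3.  -1.7  3.2]
```

Emit:
arm_command([
  [0,0,-0.005],
  [0,0,-0.02],
  [0,0,-0.025],
  [0,0,-0.025],
  [0,0,-0.015],
  [0,0,0],
  [0,0,0],
], twist=[0,0,0,0,0,0,0])

```text
clock: 3.17
ee_pos: [497.4, 383.9, 299.0]
orientation: [0.001, 0.07, 0.998, 0.001]
contact_force: [0.0, -0.7, 0.2]
width: 8.3
```

```bash
python3 - <<'E'
from h import *
go(495.1,382.7,297)
M=camera_model('wrist');im=camera('wrist')[:,:,::-1]
cv2.imwrite('pics/w3.png',im)
E
```

```text
clock 3.1667 ee [497.4 383.9 299. ] jaw deg 82.01 w 8.3 F [ 0.04 -0.74  0.16]
tool d mm [ 2.2 -1.5  2. ]
```

View pics/w3.png

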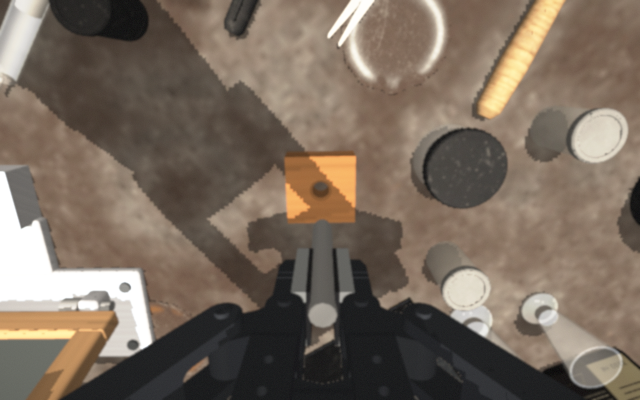

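```bash
python3 - <<'E'
from h import *
np.set_printoptions(precision=1,suppress=True)
M=camera_model('wrist');im=cv2.imread('pics/w3.png')
crop(im,270,170,370,340,3.5,'w3p.png')
s=observe();R=Rq(s['orientation'])
t=plane('wrist',322,313,167,M);b=plane('wrist',322,226,89,M)
print(t,b,R.T@(t-s['ee_pos']),R.T@(b-s['ee_pos']))
h=plane('wrist',321,188,20,M);print('block hole',h)
E
```

```text
[491.5 382.7 167. ] [492.8 382.6  89. ] [  5.1  -1.5 130.2] [  3.7  -1.5 208.2]
block hole [491.7 382.   20. ]
```

View pics/w3p.png

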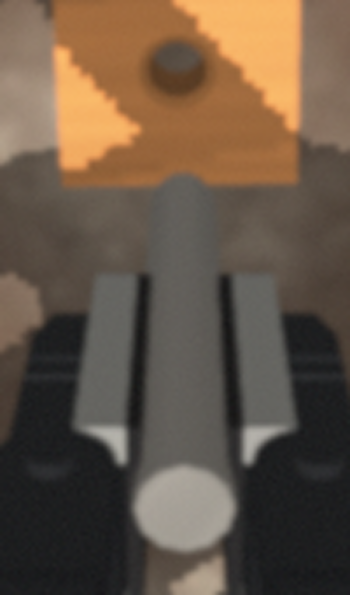

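Emit:
arm_command([
  [-0.001,-0.02,0],
  [-0.001,-0.032,0],
  [-0.001,-0.034,0],
  [-0.001,-0.034,0],
  [-0.001,-0.034,0],
  [-0.001,-0.034,0.01],
  [-0.001,-0.034,0.01],
  [0,-0.0266,0.01],
  [0,0,0.01],
  [0,0,0],
  [0,0,0],
  [0,0,0],
], twist=[0,0,0,0,0,0,0,0,0,0,0,0])

```text
clock: 4.22
ee_pos: [469.6, 137.4, 257.4]
orientation: [-0.0, 0.069, 0.998, 0.0]
contact_force: [-0.5, 0.5, -0.5]
width: 8.4
```

```bash
python3 - <<'E'
from h import *
np.set_printoptions(precision=1,suppress=True)
go(467.6,135.5,250)
for n in['wrist','scene','side']:
    im=camera(n)[:,:,::-1]; cv2.imwrite(f'pics/{n}4.png',im)
im=cv2.imread('pics/wrist4.png');crop(im,200,120,440,350,3.3,'w4.png')
crop(cv2.imread('pics/side4.png'),280,180,430,345,3.6,'s4.png')
crop(cv2.imread('pics/scene4.png'),340,170,475,310,4,'sc4.png')
E
```

```text
clock 4.2167 ee [469.6 137.4 257.4] jaw deg 82.07 w 8.4 F [-0.5  0.5 -0.5]
tool d mm [ 1.8 -2.2  7.4]
```

View pics/w4.png

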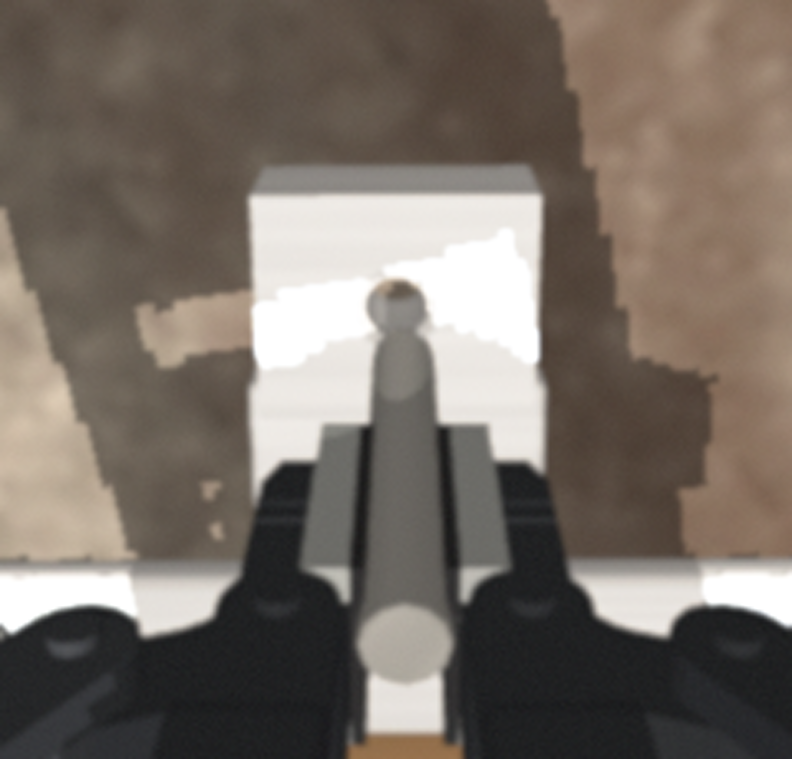

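View pics/s4.png

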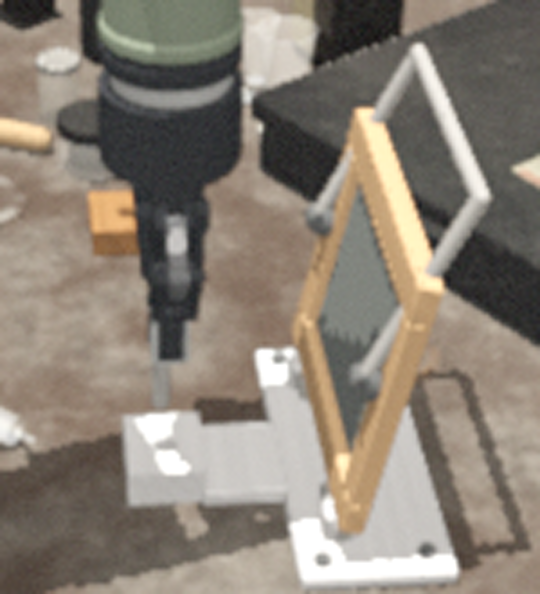

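View pics/sc4.png

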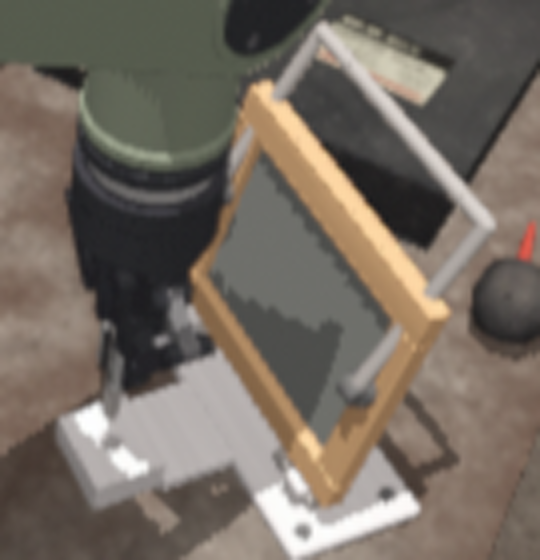

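```bash
python3 - <<'E'
from h import *
np.set_printoptions(precision=1,suppress=True)
M=camera_model('wrist');s=observe();R=Rq(s['orientation'])
h=plane('wrist',320.3,213.3,22,M)
for z in(42,47,52):
    b=plane('wrist',322.4,228.5,z,M);t=plane('wrist',200+405/3.3,120+644/3.3,z+78,M);print(z,h,b,t,'tool delta',R.T@(h-b))
print(tri(('scene',367.7,272.8),('side',324.5,291.6)))
print('dist widths',M['pose'][:3,3])
E
```

```text
42 [469.3 135.2  22. ] [471.1 136.2  42. ] [471.5 136.1 120. ] tool delta [ 1.7 -1.3 20. ]
47 [469.3 135.2  22. ] [469.  136.5  47. ] [467.8 136.6 125. ] tool delta [-0.5 -1.3 25. ]
52 [469.3 135.2  22. ] [466.9 136.8  52. ] [464.2 137.1 130. ] tool delta [-2.6 -1.2 30. ]
(array([467.5, 139.8,  47.9]), [np.float64(1.8405328854669796), np.float64(1.8405328854669594)])
dist widths [392.7 146.7 228.8]
```

Emit:
arm_command([
  [-0.001,-0.0013,0.006],
  [0,0,0.006],
  [0,0,0.004],
  [0,0,0],
  [0,0,0],
], twist=[0,0,0,0,0])

```text
clock: 4.78
ee_pos: [470.0, 135.1, 241.0]
orientation: [-0.001, 0.07, 0.998, -0.0]
contact_force: [-0.4, -0.5, 0.2]
width: 8.4
```

```bash
python3 - <<'E'
from h import *
np.set_printoptions(precision=1,suppress=True)
go(467.6,135.5,250)
for n in['wrist','side']:
    im=camera(n)[:,:,::-1]; cv2.imwrite(f'pics/{n}5.png',im)
im=cv2.imread('pics/wrist5.png');crop(im,260,180,380,340,4.5,'w5.png')
crop(cv2.imread('pics/side5.png'),300,260,370,330,8,'s5.png')
E
```

```text
clock 4.7833 ee [470.  135.1 241. ] jaw deg 82.02 w 8.4 F [-0.4 -0.5  0.2]
tool d mm [ 2.5  0.  -9. ]
```

View pics/w5.png

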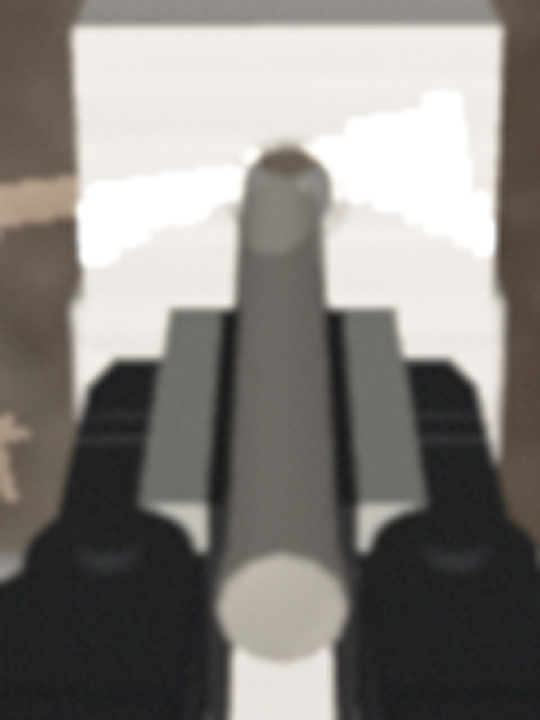

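View pics/s5.png

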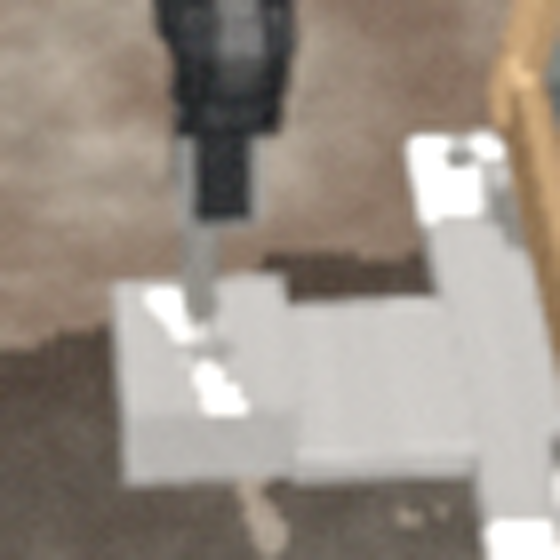

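```bash
python3 - <<'E'
from h import *
np.set_printoptions(precision=1,suppress=True)
M=camera_model('wrist');s=observe();R=Rq(s['orientation'])
for hy in (188,195):
  h=plane('wrist',260+289.5/4.5-.4,180+hy/4.5-.4,22,M)
  for z in(31,35):
    b=plane('wrist',260+284/4.5-.4,180+208/4.5-.4,z,M);print(z,h,b,'tool delta',R.T@(h-b))
h=plane('side',300+211/8-.4,260+347/8-.4,22)
for z in (31,35):
    b=plane('side',300+203/8-.4,260+312/8-.4,z);print(z,h,b,'side delta',R.T@(h-b))
E
python3 - <<'E'
import cv2
im=cv2.imread('pics/wrist5.png')
c=cv2.resize(im[200:250,300:350],None,fx=12,fy=12,interpolation=cv2.INTER_CUBIC)
cv2.imwrite('pics/w5z.png',c)
im=cv2.imread('pics/side5.png')
c=cv2.resize(im[285:315,310:350],None,fx=18,fy=18,interpolation=cv2.INTER_CUBIC)
cv2.imwrite('pics/s5z.png',c)
E
```

```text
31 [468.5 135.   22. ] [467.4 134.4  31. ] tool delta [-1.   0.7  9. ]
35 [468.5 135.   22. ] [465.8 134.6  35. ] tool delta [-2.6  0.7 13. ]
31 [469.5 134.9  22. ] [467.4 134.4  31. ] tool delta [-1.9  0.7  9. ]
35 [469.5 134.9  22. ] [465.8 134.6  35. ] tool delta [-3.6  0.7 13. ]
31 [471.4 136.3  22. ] [470.  139.7  31. ] side delta [-1.9 -3.1  9. ]
35 [471.4 136.3  22. ] [469. 135.  35.] side delta [-2.3  1.7 13. ]
```

View pics/w5z.png

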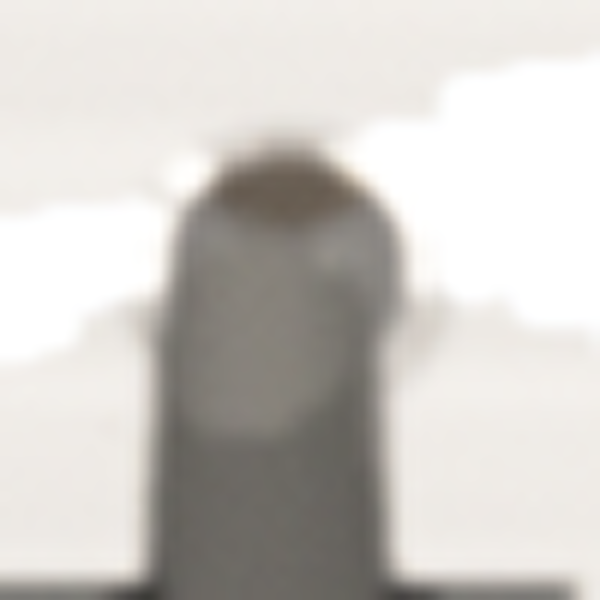

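View pics/s5z.png

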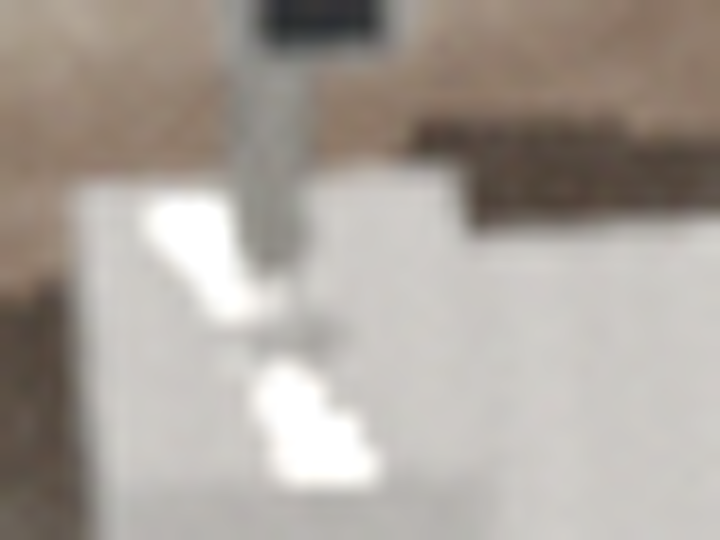

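Emit:
arm_command([
  [-0.0014,0.0006,0],
  [0,0,0.003],
  [0,0,0.003],
  [0,0,0],
  [0,0,0],
], twist=[0,0,0,0,0])

```text
clock: 5.3
ee_pos: [471.6, 135.5, 235.3]
orientation: [-0.0, 0.07, 0.998, -0.0]
contact_force: [-0.1, -1.3, 0.4]
width: 8.2
```

```bash
python3 - <<'E'
from h import *
np.set_printoptions(precision=1,suppress=True)
go(467.6,135.5,241)
for n in['wrist','side']:
    im=camera(n)[:,:,::-1]; cv2.imwrite(f'pics/{n}6.png',im)
a=cv2.resize(cv2.imread('pics/wrist6.png')[200:250,300:350],None,fx=8,fy=8,interpolation=cv2.INTER_CUBIC)
b=cv2.resize(cv2.imread('pics/side6.png')[280:320,310:350],None,fx=10,fy=10,interpolation=cv2.INTER_CUBIC)
cv2.imwrite('pics/c6.png',np.hstack([a,b]))
E
```

```text
clock 5.3 ee [471.6 135.5 235.3] jaw deg 82.01 w 8.2 F [-0.1 -1.3  0.4]
tool d mm [ 4.  -0.5 -5.7]
```

View pics/c6.png

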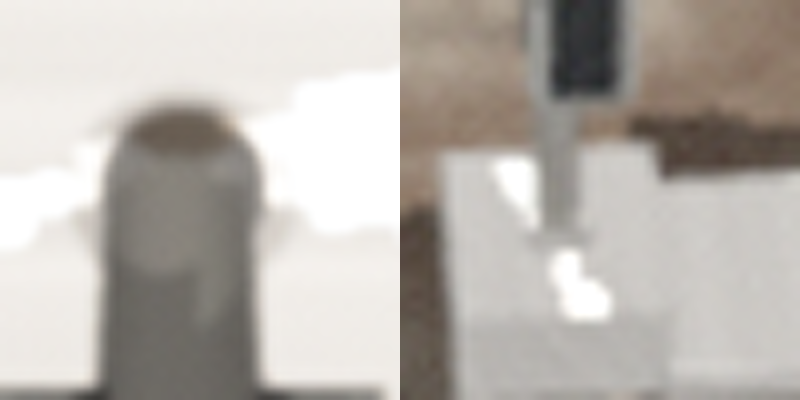

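```bash
python3 - <<'E'
import cv2,numpy as np
o=[]
for f in('wrist5','wrist6'):
    g=cv2.imread(f'pics/{f}.png')[200:250,300:350].astype(float)
    g=np.clip((g-60)*255/110,0,255).astype(np.uint8)
    o.append(cv2.resize(g,None,fx=8,fy=8,interpolation=cv2.INTER_NEAREST))
cv2.imwrite('pics/c6e.png',np.hstack(o))
E
```

```text
(no output)
```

View pics/c6e.png

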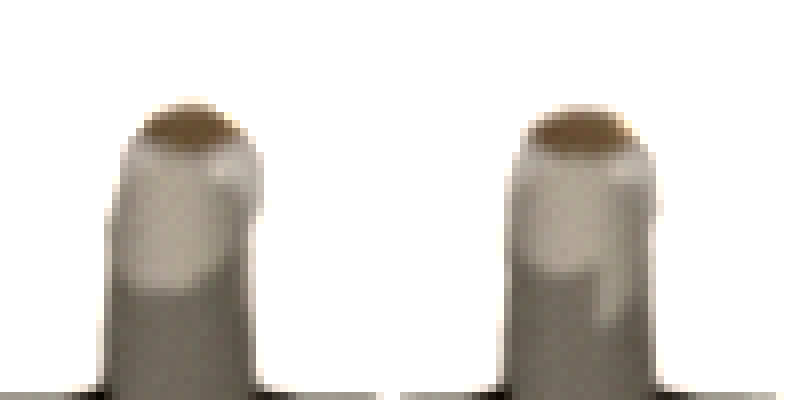

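```bash
python3 - <<'E'
from h import *
np.set_printoptions(precision=1,suppress=True)
M=camera_model('wrist');s=observe();R=Rq(s['orientation'])
# compare near (-x) edge points directly: hole inner rim near edge, pin near edge
for z,hz in((25,22),(27,22),(25,21)):
    h=plane('wrist',322.5,200+103/8-.5,hz,M); b=plane('wrist',322,200+155/8-.5,z,M)
    print(z,hz,R.T@(h-b))
E
```

```text
25 22 [2.6 0.3 3. ]
27 22 [1.9 0.3 5. ]
25 21 [2.3 0.3 4. ]
```

Emit:
arm_command([
  [0.0006,0.0003,0.002],
  [0,0,0.002],
  [0,0,0.002],
  [0,0,0.002],
  [0,0,0],
], twist=[0,0,0,0,0])

```text
clock: 5.82
ee_pos: [471.1, 135.8, 227.2]
orientation: [-0.0, 0.07, 0.998, -0.0]
contact_force: [-0.1, 0.2, -0.9]
width: 8.4
```

```bash
python3 - <<'E'
from h import *
np.set_printoptions(precision=1,suppress=True)
go(467.6,135.5,241)
for n in['wrist','side']:
    im=camera(n)[:,:,::-1]; cv2.imwrite(f'pics/{n}7.png',im)
a=cv2.resize(cv2.imread('pics/wrist7.png')[200:250,300:350],None,fx=8,fy=8,interpolation=cv2.INTER_CUBIC)
b=cv2.resize(cv2.imread('pics/side7.png')[280:320,310:350],None,fx=10,fy=10,interpolation=cv2.INTER_CUBIC)
cv2.imwrite('pics/c7.png',np.hstack([a,b]))
E
```

```text
clock 5.8167 ee [471.1 135.8 227.2] jaw deg 82.02 w 8.4 F [-0.1  0.2 -0.9]
tool d mm [  3.4  -0.8 -13.8]
```

View pics/c7.png

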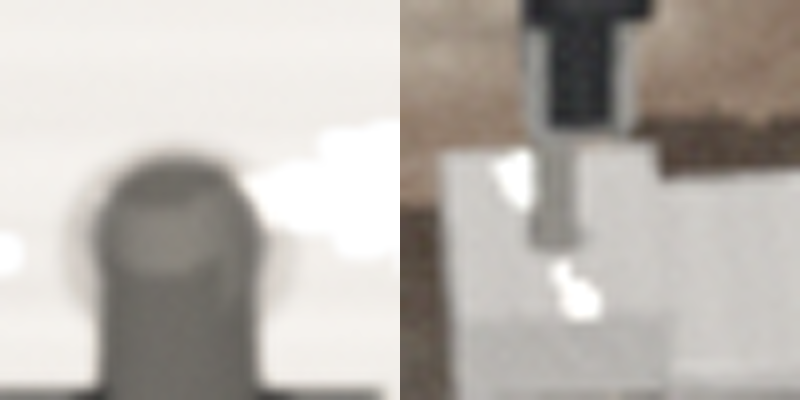

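No contact force with the tip about 5 mm below the mouth, so the pin is entering. I'll continue down.

Emit:
arm_command([
  [0,0,0.003],
  [0,0,0.003],
  [0,0,0.003],
  [0,0,0.003],
  [0,0,0.002],
  [0,0,0],
], twist=[0,0,0,0,0,0])

```text
clock: 6.42
ee_pos: [471.1, 135.8, 213.1]
orientation: [-0.0, 0.07, 0.998, -0.0]
contact_force: [0.2, 0.4, -1.0]
width: 8.1
```

Emit:
arm_command([
  [0,0,0.001],
  [0,0,0.001],
  [0,0,0.001],
  [0,0,0.001],
  [0,0,0],
], twist=[0,0,0,0,0])

```text
clock: 6.83
ee_pos: [471.5, 135.9, 210.2]
orientation: [0.0, 0.07, 0.998, 0.0]
contact_force: [-1.2, -0.3, 3.2]
width: 8.2
```

```bash
python3 - <<'E'
from h import *
np.set_printoptions(precision=1,suppress=True)
go(467.6,135.5,210)
for n in['wrist','side']:
    im=camera(n)[:,:,::-1]; cv2.imwrite(f'pics/{n}8.png',im)
a=cv2.resize(cv2.imread('pics/wrist8.png')[180:340,240:400],None,fx=2.5,fy=2.5,interpolation=cv2.INTER_CUBIC)
b=cv2.resize(cv2.imread('pics/side8.png')[250:330,290:370],None,fx=5,fy=5,interpolation=cv2.INTER_CUBIC)
cv2.imwrite('pics/c8.png',np.hstack([a,b]))
E
```

```text
clock 6.8333 ee [471.5 135.9 210.2] jaw deg 82.02 w 8.2 F [-1.1 -0.3  3.2]
tool d mm [ 3.8 -1.   0.2]
```

View pics/c8.png

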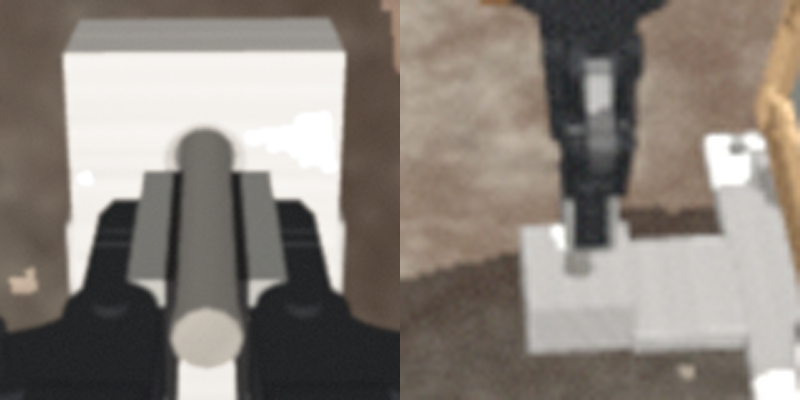

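The pin has bottomed at TCP z 210.2, the same height as in the parking block, with 3.2 N upward. I'll open and back off straight up.

Emit:
arm_command([
  [0,0,0],
  [0,0,0],
  [0,0,0],
  [0,0,0],
  [0,0,0],
], twist=[0,0,0,0,0], claw=0.5)

```text
clock: 7.35
ee_pos: [471.2, 135.9, 209.5]
orientation: [-0.0, 0.07, 0.998, -0.0]
contact_force: [-0.0, 0.2, 0.3]
width: 42.6
```

Emit:
arm_command([
  [0,0,-0.015],
  [0,0,-0.03],
  [0,0,-0.04],
  [0,0,-0.04],
  [0,0,-0.03],
  [0,0,-0.015],
  [0,0,0],
], twist=[0,0,0,0,0,0,0])

```text
clock: 7.93
ee_pos: [472.8, 136.1, 384.8]
orientation: [0.005, 0.07, 0.998, 0.001]
contact_force: [0.6, -0.2, 1.1]
width: 42.9
```

```bash
python3 - <<'E'
from h import *
np.set_printoptions(precision=1,suppress=True)
go(467.6,135.5,380)
for n in['wrist','side','scene']:
    im=camera(n)[:,:,::-1]; cv2.imwrite(f'pics/{n}9.png',im)
M=camera_model('wrist')
print(proj('wrist',(468,136,78),M),proj('wrist',(468,136,22),M))
b=cv2.resize(cv2.imread('pics/side9.png')[190:340,300:420],None,fx=3,fy=3,interpolation=cv2.INTER_CUBIC)
a=cv2.resize(cv2.imread('pics/scene9.png')[170:310,340:460],None,fx=3.2,fy=3.214,interpolation=cv2.INTER_CUBIC)
cv2.imwrite('pics/c9.png',np.hstack([a,b]))
E
```

```text
clock 7.9333 ee [472.8 136.1 384.8] jaw deg 82.02 w 42.9 F [ 0.6 -0.2  1.1]
tool d mm [ 5.2 -1.3  4.7]
[323.8 182.9] [323.6 166.8]
```

View pics/c9.png

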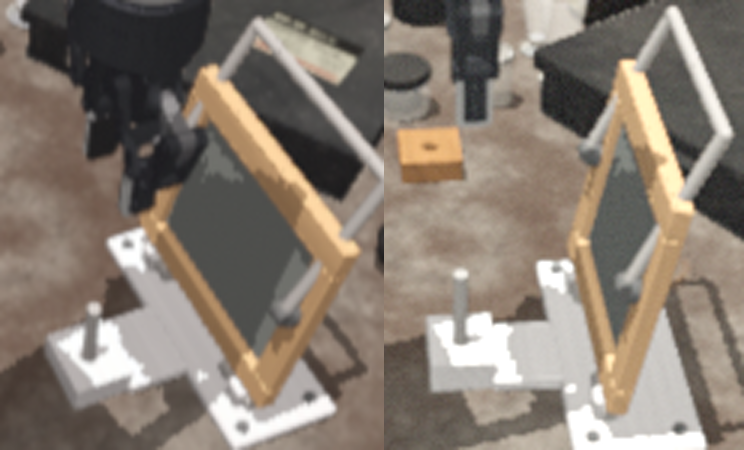

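View pics/wrist9.png

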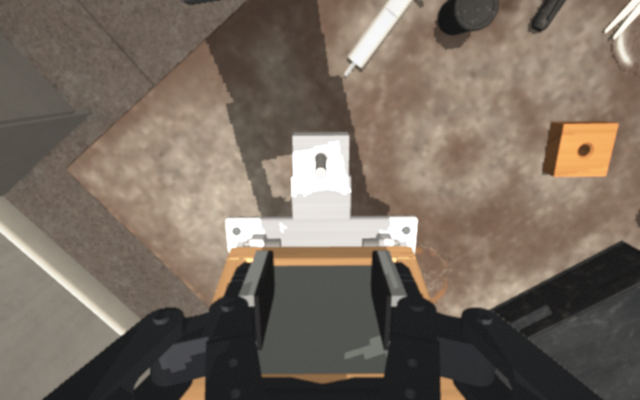

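```bash
python3 - <<'E'
from h import *
np.set_printoptions(precision=1,suppress=True)
print(tri(('scene',340+94/3.2-.3,170+308/3.214-.3),('side',300+76/3-.3,190+274/3-.3)))
E
```

```text
(array([468.7, 139.9,  74.6]), [np.float64(1.6462593529287166), np.float64(1.6462593529287415)])
```

The pin top triangulates at z 74.6, and it was 74.0 in the block with the same camera bias, so it is seated and free. Next I'll go over and behind the kickstand bar with the fingers shut.

Emit:
arm_command([
  [0,0,-0.025],
  [0,0,-0.03],
  [-0.01,0,0],
  [-0.025,0,0],
  [-0.03,0,0],
  [-0.03,0,0],
  [-0.03,0,0],
  [-0.03,0,0],
  [-0.02,0,0],
  [-0.01,0,0],
  [0,0,0],
  [0,0,0],
], twist=[0,0,0,0,0,0,0,0,0,0,0,0], claw=0)

```text
clock: 9.08
ee_pos: [654.5, 110.0, 431.3]
orientation: [-0.003, 0.07, 0.998, -0.0]
contact_force: [-0.2, 0.3, -1.4]
width: -0.0
```

```bash
cat >> h.py <<'E'
X=np.array([.990,-.139]);Y=np.array([.139,.990]);H=np.array([557.6,123.5])
def st(p): d=np.array(p[:2])-H; return np.array([d@X,d@Y,p[2]])
E
python3 - <<'E'
from h import *
np.set_printoptions(precision=1,suppress=True)
s=observe();print(s['clock'],s['ee_pos'],'stand',st(s['ee_pos']),'tip z',s['ee_pos'][2]-173,s['width'])
for n in['wrist','side','scene']:
    im=camera(n)[:,:,::-1]; cv2.imwrite(f'pics/{n}10.png',im)
b=cv2.resize(cv2.imread('pics/side10.png')[90:330,300:460],None,fx=2,fy=2,interpolation=cv2.INTER_CUBIC)
a=cv2.resize(cv2.imread('pics/scene10.png')[80:320,340:500],None,fx=2,fy=2,interpolation=cv2.INTER_CUBIC)
cv2.imwrite('pics/c10.png',np.hstack([a,b]))
E
```

```text
9.0833 [654.5 110.  431.3] stand [ 97.8   0.1 431.3] tip z 258.3123668221742 -0.01878602369762948
```

View pics/c10.png

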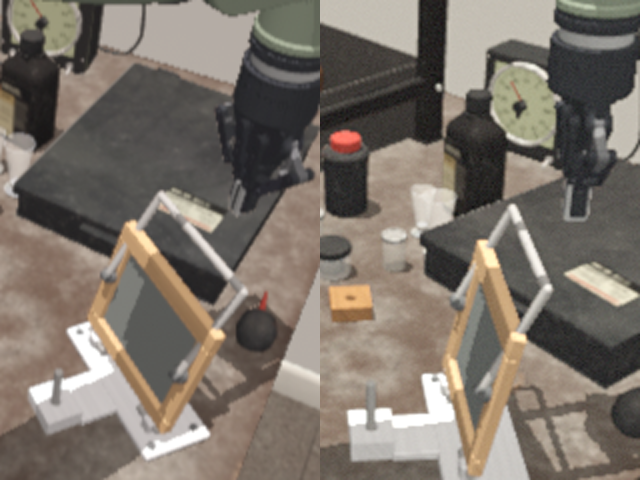

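View pics/wrist10.png

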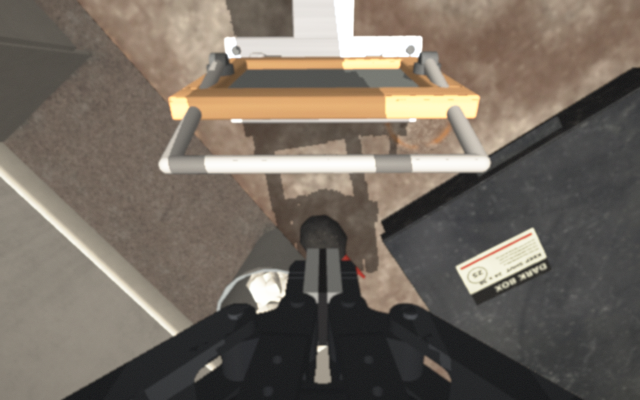

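Emit:
arm_command([
  [0,0,0.016],
  [0,0,0.02],
  [0,0,0.01],
  [0,0,0],
], twist=[0,0,0,0])

```text
clock: 9.57
ee_pos: [652.9, 110.4, 385.1]
orientation: [-0.003, 0.069, 0.998, -0.0]
contact_force: [-0.2, 0.3, -0.4]
width: 0.2
```

```bash
python3 - <<'E'
from h import *
np.set_printoptions(precision=1,suppress=True)
s=observe();print(s['clock'],s['ee_pos'],'stand',st(s['ee_pos']),'tip z',s['ee_pos'][2]-173,s['contact_force'])
M=camera_model('wrist');im=camera('wrist')[:,:,::-1]; cv2.imwrite('pics/w11.png',im)
print('bar exp px',proj('wrist',(*(H+57.4*X),229),M))
E
```

```text
9.5667 [652.9 110.4 385.1] stand [ 96.1   0.3 385.1] tip z 212.1318313240941 [-0.2  0.3 -0.4]
bar exp px [325.8 194.9]
```

View pics/w11.png

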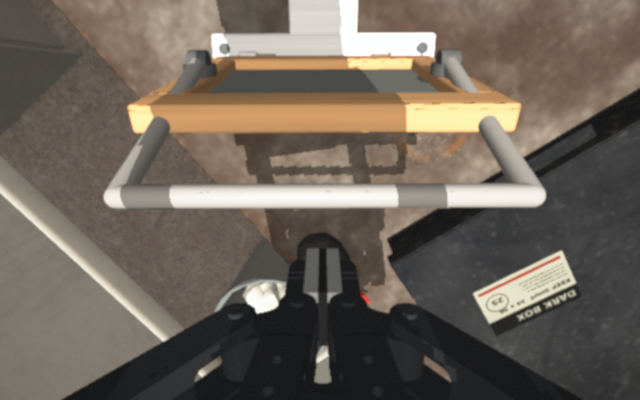

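Bar centre is at (325,195), as predicted. I'll push it slowly forward.

Emit:
arm_command([
  [0.008,0,0],
  [0.008,0,0],
  [0.006,0,0],
  [0.005,0,0],
  [0.005,0,0],
  [0.005,0,0],
  [0.005,0,0],
  [0.005,0,0],
  [0.005,0,0],
  [0.005,0,0],
  [0.005,0,0],
  [0.005,0,0],
], twist=[0,0,0,0,0,0,0,0,0,0,0,0])

```text
clock: 10.62
ee_pos: [587.6, 119.5, 388.5]
orientation: [-0.0, 0.07, 0.998, -0.0]
contact_force: [-0.3, 0.4, 0.0]
width: -0.1
```

```bash
python3 - <<'E'
from h import *
np.set_printoptions(precision=1,suppress=True)
s=observe();print(s['clock'],s['ee_pos'],'stand',st(s['ee_pos']),'tip z',s['ee_pos'][2]-173,s['contact_force'])
b=cv2.resize(camera('side')[90:330,300:460,::-1],None,fx=2,fy=2)
a=cv2.resize(camera('wrist')[:,:,::-1],(640,400))[0:400,100:540]
a=cv2.resize(a,(480,480));cv2.imwrite('pics/c12.png',np.hstack([a,b]))
E
```

```text
10.6167 [587.6 119.5 388.5] stand [ 30.3   0.3 388.5] tip z 215.53928958043173 [-0.3  0.4  0. ]
```

View pics/c12.png

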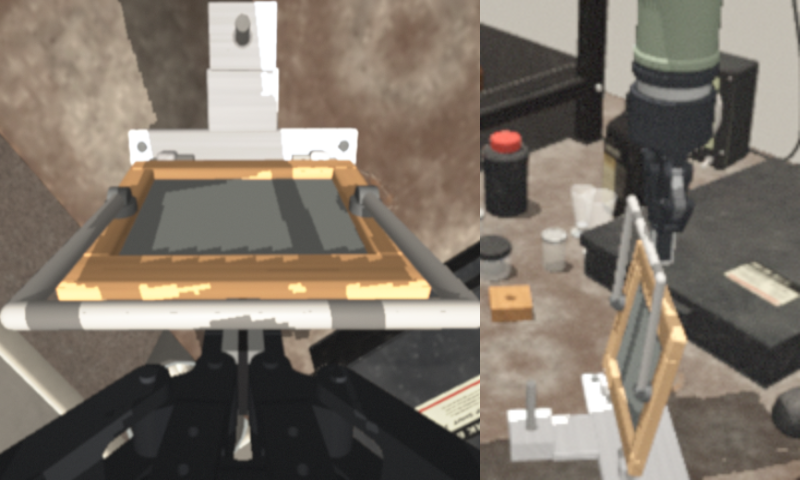

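The bar is nearly straight up and the frame is still leaning back. I'll keep pushing.

Emit:
arm_command([
  [0.005,0,0],
  [0.005,0,0],
  [0.005,0,0],
  [0.005,0,0],
  [0.005,0,0],
  [0.005,0,0],
  [0.005,0,0],
  [0.005,0,0],
  [0,0,0],
  [0,0,0],
  [0,0,0],
], twist=[0,0,0,0,0,0,0,0,0,0,0])

```text
clock: 11.63
ee_pos: [548.6, 125.0, 388.8]
orientation: [0.0, 0.07, 0.998, -0.0]
contact_force: [-0.2, 0.0, 0.1]
width: 0.3
```

```bash
python3 - <<'E'
from h import *
np.set_printoptions(precision=1,suppress=True)
s=observe();print(s['clock'],s['ee_pos'],'stand',st(s['ee_pos']),'tip z',s['ee_pos'][2]-173,s['contact_force'])
b=cv2.resize(camera('side')[90:330,300:460,::-1],None,fx=2,fy=2)
a=cv2.resize(camera('wrist')[:,:,::-1],(640,400))[0:400,100:540]
a=cv2.resize(a,(480,480));cv2.imwrite('pics/c13.png',np.hstack([a,b]))
E
```

```text
11.6333 [548.6 125.  388.8] stand [ -9.1   0.3 388.8] tip z 215.78739580259673 [-0.2  0.   0.1]
```

View pics/c13.png

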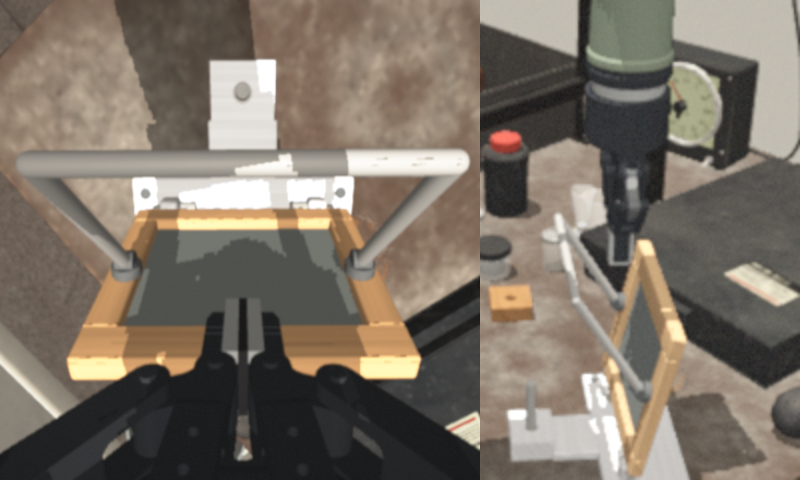

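Emit:
arm_command([
  [0,0,-0.03],
  [0,0,-0.03],
  [0,0,0],
  [0,0,0],
  [0,0,0],
  [0,0,0],
  [0,0,0],
  [0,0,0],
  [0,0,0],
  [0,0,0],
], twist=[0,0,0,0,0,0,0,0,0,0])

```text
clock: 12.57
ee_pos: [548.5, 125.0, 448.1]
orientation: [-0.001, 0.07, 0.998, -0.0]
contact_force: [0.4, 0.3, 0.1]
width: -0.1
```

```bash
python3 - <<'E'
from h import *
np.set_printoptions(precision=2,suppress=True)
s=observe();print(s['clock'],s['ee_pos'],'stand',st(s['ee_pos']),s['joints'])
b=cv2.resize(camera('side')[180:340,300:430,::-1],None,fx=3,fy=3)
a=cv2.resize(camera('scene')[170:330,340:470,::-1],None,fx=3,fy=3)
cv2.imwrite('pics/c14.png',np.hstack([a,b]))
E
```

```text
12.5667 [548.49 125.05 448.1 ] stand [ -9.23   0.27 448.1 ] [ 0.07  0.15  1.52  0.    1.48 -1.36]
```

View pics/c14.png

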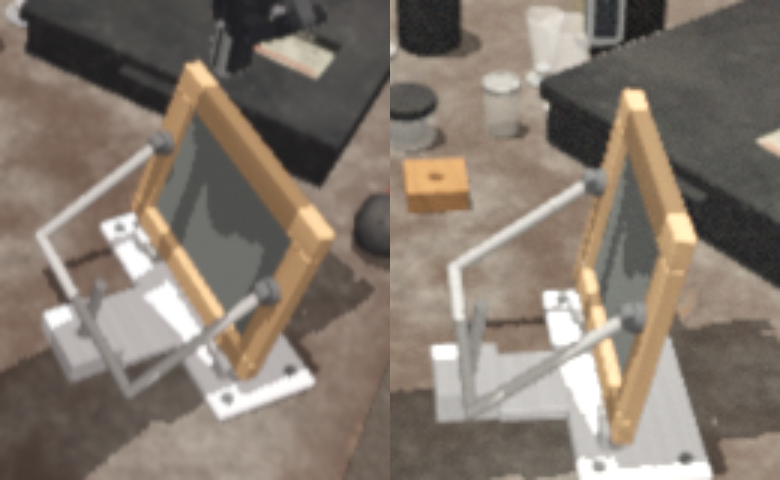

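The kickstand is down in front of the pin, clear of the fingers, and the frame still leans back. I'll turn the jaws 90° so they open across the rail.

Emit:
arm_command([
  [0,0,0],
  [0,0,0],
  [0,0,0],
  [0,0,0],
  [0,0,0],
  [0,0,0],
  [0,0,0],
  [0,0,0],
  [0,0,0],
  [0,0,0],
  [0,0,0],
  [0,0,0],
], twist=[7,7,7,7,7,7,7,7,7,7,7,7], claw=1)

```text
clock: 13.67
ee_pos: [548.5, 125.1, 448.7]
orientation: [0.0, 0.721, 0.693, 0.0]
contact_force: [-0.0, 0.6, 0.5]
width: 85.2
```

Emit:
arm_command([
  [0,0,0],
  [0,0.015,0],
  [0,0.014,0],
  [0,0,0],
  [0,0,0],
], twist=[6,0,0,0,0])

```text
clock: 14.08
ee_pos: [577.4, 120.9, 448.4]
orientation: [-0.0, 0.755, 0.656, -0.0]
contact_force: [0.0, 1.0, 0.4]
width: 85.2
```

```bash
python3 - <<'E'
from h import *
np.set_printoptions(precision=2,suppress=True)
go(*(H+20*X),333)
s=observe();print('stand',st(s['ee_pos']),s['joints'])
for n in['side','scene','wrist']: cv2.imwrite(f'pics/{n}15.png',camera(n)[:,:,::-1])
b=cv2.resize(cv2.imread('pics/side15.png')[130:340,300:430],None,fx=2.5,fy=2.5,interpolation=cv2.INTER_CUBIC)
a=cv2.resize(cv2.imread('pics/scene15.png')[120:330,340:470],None,fx=2.5,fy=2.5,interpolation=cv2.INTER_CUBIC)
cv2.imwrite('pics/c15.png',np.hstack([a,b]))
E
```

```text
clock 14.0833 ee [577.4 120.9 448.4] jaw deg -8.0 w 85.2 F [0.01 1.03 0.43]
tool d mm [ -0.2   0.1 115.4]
stand [ 19.99   0.19 448.4 ] [0.06 0.21 1.45 0.   1.49 0.2 ]
```

View pics/c15.png

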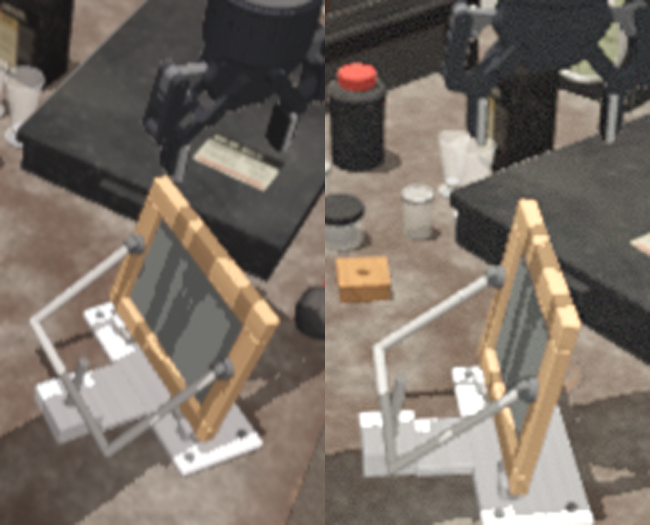

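View pics/wrist15.png

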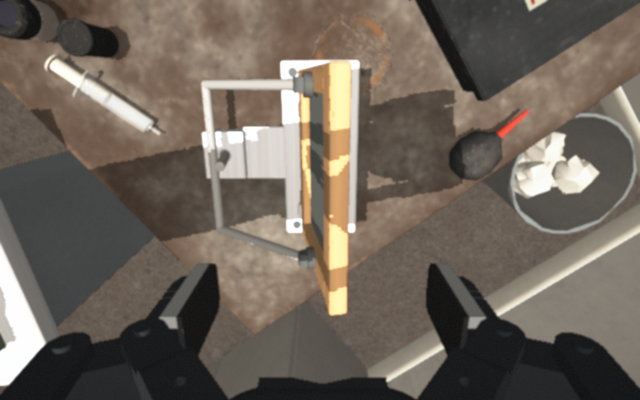

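The rail lies between the open fingers, with its centre at x≈340 px and the jaws at about 210 and 435. I'll descend astride it.

Emit:
arm_command([
  [0,0,0.015],
  [0,0,0.03],
  [0,0,0.03],
  [0,0,0.025],
  [0,0,0.01],
  [0,0,0.005],
  [0,0,0],
  [0,0,0],
], twist=[0,0,0,0,0,0,0,0])

```text
clock: 14.9
ee_pos: [577.8, 121.1, 335.3]
orientation: [0.001, 0.755, 0.656, 0.001]
contact_force: [0.7, 0.0, 0.3]
width: 85.4
```

```bash
python3 - <<'E'
from h import *
np.set_printoptions(precision=2,suppress=True)
go(*(H+0*X),333)
s=observe();print('stand',st(s['ee_pos']))
M=camera_model('wrist')
cv2.imwrite('pics/w16.png',camera('wrist')[:,:,::-1])
print(proj('wrist',(*(H+33.8*X),186.6),M))
b=cv2.resize(camera('side')[130:340,300:430,::-1],None,fx=2.5,fy=2.5,interpolation=cv2.INTER_CUBIC)
cv2.imwrite('pics/s16.png',b)
E
```

```text
clock 14.9 ee [577.8 121.1 335.3] jaw deg -7.98 w 85.4 F [0.67 0.04 0.34]
tool d mm [ -0.5 -20.4   2.2]
stand [ 20.36   0.46 335.29]
[354.33 294.53]
```

View pics/w16.png

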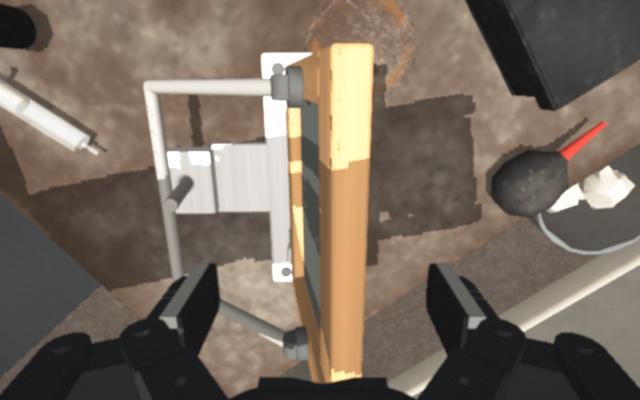

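View pics/s16.png

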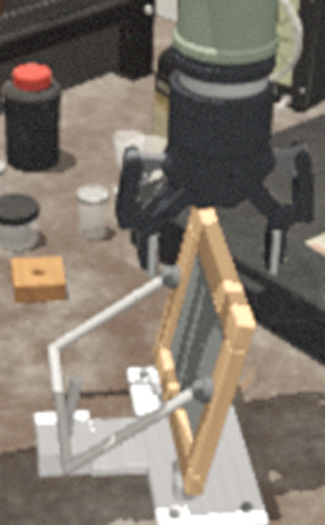

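Emit:
arm_command([
  [0,-0.005,0],
  [0,-0.005,0],
  [0,-0.005,0],
  [0,-0.005,0],
  [0,0,0],
  [0,0,0],
], twist=[0,0,0,0,0,0])

```text
clock: 15.5
ee_pos: [557.0, 123.9, 333.8]
orientation: [0.0, 0.755, 0.656, 0.0]
contact_force: [-0.0, -0.1, -0.1]
width: 85.5
```

Emit:
arm_command([
  [0,0,0],
  [0,0,0],
  [0,0,0],
], twist=[0,0,0], claw=0.7)

```text
clock: 15.75
ee_pos: [557.7, 123.7, 333.8]
orientation: [0.0, 0.755, 0.656, 0.0]
contact_force: [0.8, -0.1, -0.7]
width: 59.8
```

Emit:
arm_command([
  [0,0,0],
  [0,0,0],
  [0,0,0],
], twist=[0,0,0], claw=0.5)

```text
clock: 16.0
ee_pos: [557.4, 123.8, 333.5]
orientation: [-0.0, 0.755, 0.656, -0.0]
contact_force: [0.9, -0.3, -0.0]
width: 42.4
```

Emit:
arm_command([
  [0,0,0],
  [0,0,0],
  [0,0,0],
], twist=[0,0,0], claw=0.35)

```text
clock: 16.25
ee_pos: [557.2, 123.8, 333.4]
orientation: [-0.0, 0.755, 0.656, -0.0]
contact_force: [-0.5, 0.5, 0.6]
width: 30.0
```

```bash
python3 - <<'E'
from h import *
np.set_printoptions(precision=2,suppress=True)
go(*(H+0*X),333)
s=observe();print('stand',st(s['ee_pos']))
a=cv2.resize(camera('wrist')[:,:,::-1],(520,325));b=cv2.resize(camera('side')[200:330,310:420,::-1],(275,325))
cv2.imwrite('pics/c17.png',np.hstack([a,b]))
E
```

```text
clock 16.25 ee [557.2 123.8 333.4] jaw deg -7.98 w 30.0 F [-0.55  0.48  0.55]
tool d mm [-0.3  0.5  0.4]
stand [ -0.46   0.26 333.38]
```

View pics/c17.png

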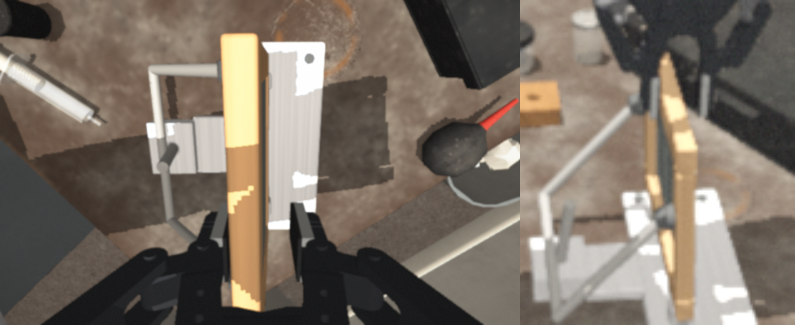

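The frame has gone over onto the front finger, leaning only slightly, and the bar is in front of the pin. I'll close fully on the rail.

Emit:
arm_command([
  [0,0,0],
  [0,0,0],
  [0,0,0],
], twist=[0,0,0], claw=0.22)

```text
clock: 16.6
ee_pos: [557.5, 123.8, 333.7]
orientation: [0.0, 0.755, 0.656, 0.0]
contact_force: [-0.3, 0.1, -0.4]
width: 19.0
```

Emit:
arm_command([
  [0,0,0],
  [0,0,0],
  [0,0,0],
  [0,0,0],
  [0,0,0],
  [0,0,0],
], twist=[0,0,0,0,0,0], claw=0)

```text
clock: 17.1
ee_pos: [557.4, 123.8, 333.9]
orientation: [-0.0, 0.755, 0.656, -0.0]
contact_force: [-2.3, 0.4, 2.0]
width: 12.9
```

```bash
python3 - <<'E'
from h import *
np.set_printoptions(precision=2,suppress=True)
go(*(H+0*X),333)
s=observe();print('stand',st(s['ee_pos']))
for n in['side','scene','wrist']: cv2.imwrite(f'pics/{n}18.png',camera(n)[:,:,::-1])
b=cv2.resize(cv2.imread('pics/side18.png')[195:345,300:420],None,fx=3.3,fy=3.3,interpolation=cv2.INTER_CUBIC)
a=cv2.resize(cv2.imread('pics/scene18.png')[170:320,345:465],None,fx=3.3,fy=3.3,interpolation=cv2.INTER_CUBIC)
cv2.imwrite('pics/c18.png',np.hstack([a,b]))
E
```

```text
clock 17.1 ee [557.4 123.8 333.9] jaw deg -7.98 w 12.9 F [-2.28  0.35  2.05]
tool d mm [-0.3  0.2  0.9]
stand [ -0.23   0.3  333.87]
```

View pics/c18.png

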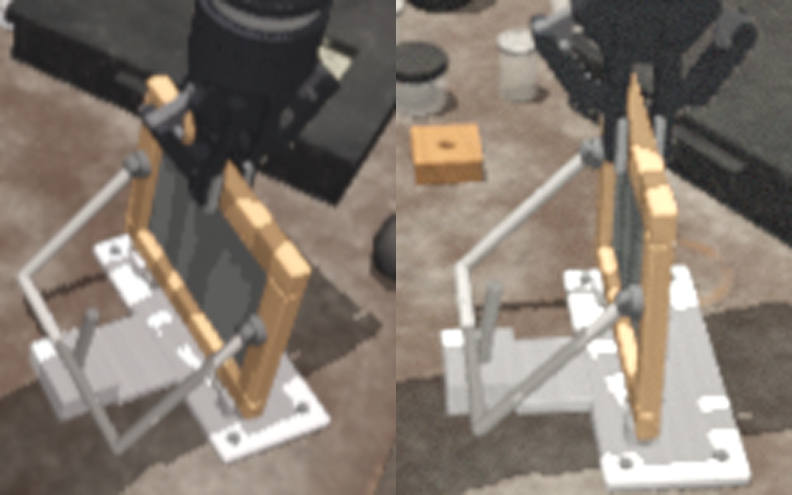

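View pics/wrist18.png

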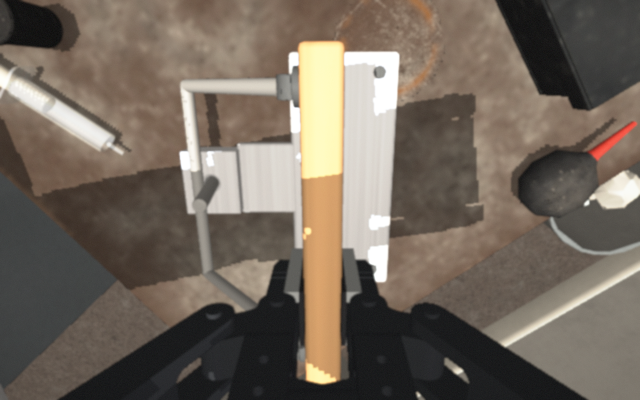

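```bash
python3 - <<'E'
from h import *
np.set_printoptions(precision=1,suppress=True)
S=lambda x,y:('scene',345+x/3.3-.35,170+y/3.3-.35)
I=lambda x,y:('side',300+(x-396)/3.3-.35,195+y/3.3-.35)
for n,a,b in[('barL',S(24,273),I(462,264)),('barR',S(118,446),I(482,430)),('pintop',S(91,314),I(493,288)),('topback',S(306,267),I(675,212)),('botback',S(264,410),I(659,432))]:
    x,e=tri(a,b);print(n,x,st(x),np.array(e))
M=camera_model('wrist')
print('wrist pin top',st(plane('wrist',212,180,78,M)))
im=cv2.imread('pics/wrist18.png');crop(im,170,60,400,290,3,'w18z.png')
E
```

```text
barL [473.5 216.1  33.7] [-96.2  80.   33.7] [1.7 1.7]
barR [454.5  67.2  26.3] [-94.3 -70.1  26.3] [1.5 1.5]
pintop [477.2 139.8  71.4] [-81.9   4.9  71.4] [1.3 1.3]
topback [554.   41.4 184.7] [  7.8 -81.8 184.7] [1.5 1.5]
botback [553.2  38.2  32.7] [  7.5 -85.   32.7] [1.1 1.1]
wrist pin top [-71.6  16.   78. ]
```

View pics/w18z.png

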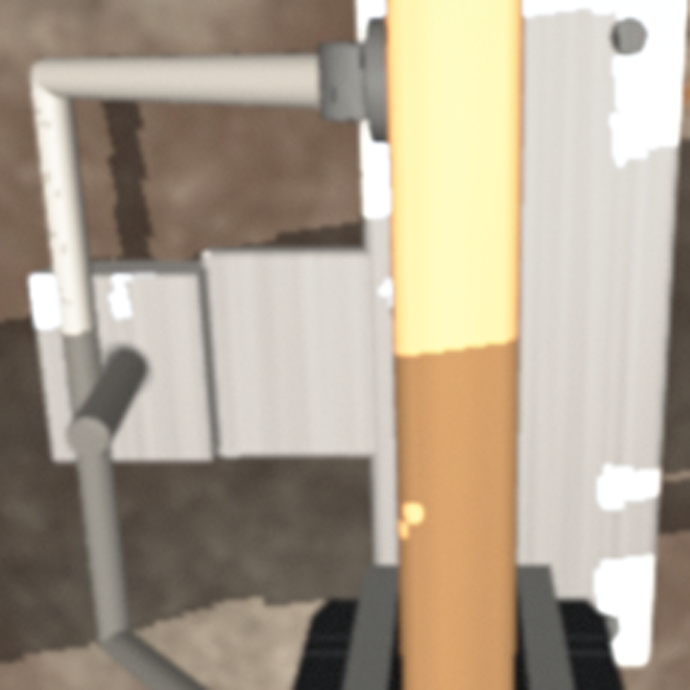

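Emit:
arm_command([
  [0,0,0],
  [0,0,0],
  [0,0,0],
  [0,0,0],
  [0,0,0],
  [0,0,0],
  [0,0,0],
  [0,0,0],
], twist=[0,0,0,0,0,0,0,0])

```text
clock: 17.92
ee_pos: [557.5, 123.8, 333.9]
orientation: [0.0, 0.755, 0.656, 0.0]
contact_force: [-2.2, 0.3, 4.3]
width: 13.2
```

```bash
python3 - <<'E'
from h import *
go(*(H+0*X),333)
for n in('side','scene'):
    a=camera(n)[:,:,::-1];b=cv2.imread(f'pics/{n}18.png')
    d=cv2.absdiff(cv2.GaussianBlur(a,(5,5),0),cv2.GaussianBlur(b,(5,5),0)).max(2);print(n,'max change',d.max())
s0=cv2.imread('pics/scene0.png');d=cv2.absdiff(cv2.GaussianBlur(a,(5,5),0),cv2.GaussianBlur(s0,(5,5),0)).max(2)
for nm,p in dict(dark=(301,256),jar=(272,258),film=(333,178),pale1=(290,172),blk=(307,188)).items():
    print(nm,d[p[1]-12:p[1]+12,p[0]-12:p[0]+12].max())
E
```

```text
clock 17.9167 ee [557.5 123.8 333.9] jaw deg -7.98 w 13.2 F [-2.16  0.3   4.3 ]
tool d mm [-0.3  0.1  0.9]
side max change 18
scene max change 19
dark 2
jar 7
film 3
pale1 2
blk 2
```

```bash
python3 - <<'E'
from h import *
a=camera('side')[:,:,::-1];b=cv2.imread('pics/side18.png')
d=cv2.absdiff(cv2.GaussianBlur(a,(5,5),0),cv2.GaussianBlur(b,(5,5),0)).max(2)
ys,xs=np.where(d>8);print(len(xs),xs.min(),xs.max(),ys.min(),ys.max())
cv2.imwrite('pics/side19.png',a)
f=lambda i:cv2.resize(i[195:345,300:420],None,fx=3.3,fy=3.3,interpolation=cv2.INTER_CUBIC)
cv2.imwrite('pics/c19.png',np.hstack([f(b),f(a)]))
s=observe();print(s['qd'].round(4),s['contact_force'])
E
```

```text
63 92 415 90 296
[ 0.001   0.0006  0.0002 -0.0005  0.0002  0.0012] [-3.43301792  0.51418672  4.55379117]
```

View pics/c19.png

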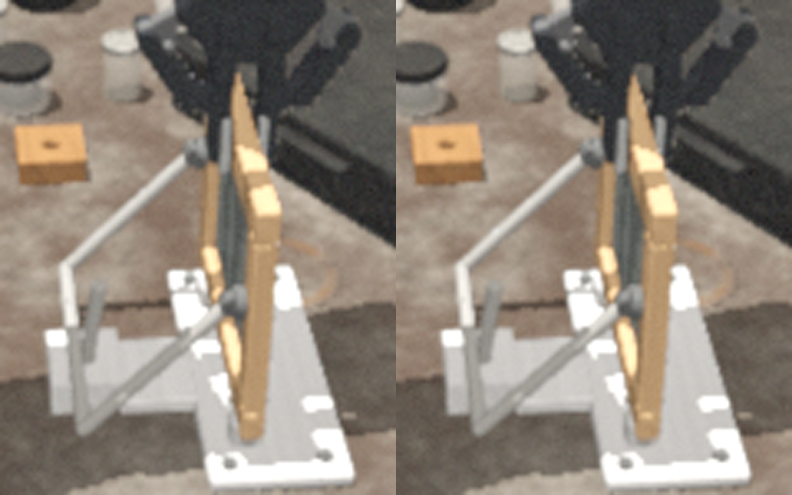

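Both pictures are the same apart from a few edge pixels, so everything is still. Handing in.

```bash
python3 -c "
from cell import sign_off
print(sign_off())"
```

```text
the job is handed in; nothing more can be done
None
```

The frame is set up and I handed the job in at about 18 s of the 67 s allowed. No verdict was reported.

- **Pin:** I lifted it from the parking block and lowered it into the flange hole until it stood on the bench. It stopped at the same TCP height (210.2 mm) as in the parking block, with 3.2 N upward, and I then released it.
- **Kickstand:** I pushed it over centre from behind with the fingers shut. It fell by itself in front of the pin, with the fingers clear.
- **Frame:** I brought it upright between the fingers and gripped it by the middle of the top rail. I was still holding it at hand-in.

**Last checks**
- **Tilt:** the top and bottom corners of the frame's back edge agree to under 1 mm, so the tilt is about 0 rad.
- **Grip:** the fingers stopped on the rail at about 13 mm, against its 14 mm thickness.
- **Steadiness:** pictures 0.9 s apart match apart from a few edge pixels.
- **Bar:** it lies against the pin's front about 35 mm up, which puts the kickstand at about 2.6 rad.
- **Bystanders:** the dark can, film can and lens jar look unchanged from the first picture.

**Disagreements**
- **Pin lean:** the kickstand tilts the pin by about 0.1 rad in its 1 mm hole clearance. That is under the 0.2 rad limit, but the pin is not perfectly upright.
- **Calibration:** points found from the scene and side cameras came out about 4 mm low, and up to 4 mm off sideways compared with the robot. I corrected for this with the wrist camera.
- **Wrist force:** its upward part drifted from 2 to 4.5 N while holding, with no visible motion.

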